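# Start up the scan rig from its console and stage

## Robot

A 7-joint arm with a two-finger parallel gripper is mounted at the origin on the work surface. World frame = base frame: x ahead of the robot, y to its left, z up, the work surface at z = 0. Lengths are in mm, angles in rad, forces in N, time in s.
With the tool pointing down it reaches from about 400 to 875 mm from the base axis. Payload 4.4 kg.
Tool frame: the origin (TCP) lies midway between the tips of the shut fingers; the grasp point (between the pads) lies grasp_offset behind it (grasp_offset is the distance from the TCP to the grasp point, in mm); z points along the fingers, y is the line along which they close (so a half turn about z gives the same grasp; the last joint's range is limited). The gripper opens to 85 mm and grips with 20 to 120 N. Pads are 22 mm wide; open, the fingers measure 114 mm over their backs; the gripper's body (76 mm by 85 mm) begins 54 mm behind the grasp point. The pads swing forward as they close: fully open they stand 13 mm farther back than shut.
Start: joints at [-1.263, 0.628, 0.038, 1.517, -0.027, 0.996, -0.02], TCP at [237.329, 605.139, 231.313] pointing down, gripper open.
Joint ranges: [-3.06, 3.06], [-0.37, 2.12], [-1.25, 1.32], [0.18, 2.47], [-1.1, 4.24], [0.23, 1.98], [-2.94, 2.94]. Speed limits (rad/s): [2.57, 2.57, 3.14, 3.14, 3.14, 3.14, 3.14].

## Interface

Orientations are given as [roll, pitch, yaw] about the fixed x, y, z axes, in that order (R = Rz(yaw) Ry(pitch) Rx(roll)).
In Python, from cell import * gives the robot as it stands. The module is installed in compiled form; this text tells all that it offers.
- The arm moves only by the shell command python3 -m jog 'ROWS'. ROWS is a JSON object of lists of equal length, an entry for each row: "angular": the turn, a rotation vector about the tool's x, y, z in degrees, a list of three; "travel": the shift along the tool's x, y, z in cm, a list of three; "fingers": the closure, from 0 (fully open) to 1 (shut). In form: {"angular": [[rx, ry, rz], ...], "travel": [[tx, ty, tz], ...], "fingers": [fingers, ...]}. A call has 1 to 5 rows; each row is the pose to reach, as a shift and turn from the pose commanded when the call began, along the tool's axes at that moment; what a row does not reach only later rows make up. A row lasts 1/8 s, in which the tool goes at most 62.5 mm and 10.7 degrees, less where a joint would pass 70% of its speed; a pose out of reach is approached as far as the arm can. A call with a gripper value outside its range is refused whole. The fingers move at their own pace and stop on an object; the grip force is fixed at half the most. Time passes only in rows, so rows that repeat a pose let the fingers close. It gives the time, the measured TCP pose, the force and the opening at its end, in the units of the state.
- read_state(): the state, without advancing time (a new reading comes with each control period).
- get_image(name): name is "scene" or "top"; returns the picture (384x512x3 uint8, red, green, blue); there is no depth.
- camera_model(name): a dict with "mtx" (3x3 intrinsics, pixels), "T" (4x4, takes a point from camera to world coordinates). Camera axes: x right, y down, z forward; pixel columns grow to the right and rows downward; lengths in mm; the calibration is good to about 2 mm. A picture is of the moment at which its call begins. camera_model takes no time and is no camera call.
- finish_job(): hands the job in, once; it reports no verdict.
The state is a dict: "clock": time; "qpos": joint angles; "qd": joint speeds; "tau": joint torques, N m; "eef_pos": TCP position; "tool_rot": TCP orientation; "force": force on the tool from outside, world axes, zero at the start; "torque": the same for the moment, N m; "width": finger opening in mm.
Only numpy, scipy, OpenCV 4.12 (cv2) and the standard library are available. Lean on these libraries where they do the work, as an engineer would, in place of code of your own. Each camera call takes 0.05 s, during which the arm holds its last target. There are 200 camera calls.

## Task

Start up the scanner for a run by pressing its controls lightly with a fingertip, in this order: on the sloped console push in the large round power button, then the left square key (lamps), then the middle square key (camera), each fully in so that it stays in; then press the round start button on top of the scan stage's drive housing well down and let it spring back up. Left is as an operator sees it from the robot's side, facing the console. Leave the right square key alone, and leave the sample tin, the white reference disc and the lens where they are: nothing is to be gripped or picked up.

Things in the scene. Friction and masses are not known exactly. Their poses are not given: they have to be found in the camera images.
- console: light grey desk console, fixed: 170 (x) by 250 mm (y), origin under its centre at bench height; +x away from the operator, +y to the operator's left. Its dark panel rises to +x at 0.175 rad: 40 mm high in front, 55 mid, 70 back. Controls: a round button back left (a flat display back right), a front row of 3 square keys. Yaw within 0.25 rad; on the robot's left or right
- power_top (a point): round power button, 32 mm across, back left on the console: point at the centre of the pressing face; z axis points straight out of the face (the pressing direction is -z), x and y along the console's x and y. Out, the face stands 12 mm above the panel, pushed in 7 mm. At panel position x 36, y 68 mm from the panel's middle.
- lamps_top (a point): lamps key, the left one of the three: 22 x 22 mm square metal key on the console: point at the centre of the pressing face; z axis points straight out of the face (the pressing direction is -z), x and y along the console's x and y. Out, the face stands 12 mm above the panel, pushed in 7 mm. At panel position x -36, y 62 mm.
- camera_top (a point): camera key, the middle one of the three: 22 x 22 mm square metal key on the console: point at the centre of the pressing face; z axis points straight out of the face (the pressing direction is -z), x and y along the console's x and y. Out, the face stands 12 mm above the panel, pushed in 7 mm. At panel position x -36, y 0.
- return_top (a point): stage return key, the right one of the three, not to be pressed: 22 x 22 mm square metal key on the console: point at the centre of the pressing face; z axis points straight out of the face (the pressing direction is -z), x and y along the console's x and y. Out, the face stands 12 mm above the panel, pushed in 7 mm. At panel position x -36, y -62 mm.
- key_power (a joint): power button; value is how far it is pushed in along the panel's normal, in m: 0 = out (as at the start), 0.005 = end of its stroke; it counts as fully in from 0.0035. About 2.5 N slides it in and it stays where it is left. Past the end the collar gives 3 mm more on a spring, 4 to 11 N, then it is rigid.
- key_lamps (a joint): lamps key; value is how far it is pushed in along the panel's normal, in m: 0 = out (as at the start), 0.005 = end of its stroke; it counts as fully in from 0.0035. About 2.5 N slides it in and it stays where it is left. Past the end the collar gives 3 mm more on a spring, 4 to 11 N, then it is rigid.
- key_camera (a joint): camera key; value is how far it is pushed in along the panel's normal, in m: 0 = out (as at the start), 0.005 = end of its stroke; it counts as fully in from 0.0035. About 2.5 N slides it in and it stays where it is left. Past the end the collar gives 3 mm more on a spring, 4 to 11 N, then it is rigid.
- key_return (a joint): right square key, to be left alone; value is how far it is pushed in along the panel's normal, in m: 0 = out (as at the start), 0.005 = end of its stroke; it counts as fully in from 0.0035. About 2.5 N slides it in and it stays where it is left. Past the end the collar gives 3 mm more on a spring, 4 to 11 N, then it is rigid.
- stage: linear scan stage on a black breadboard, fixed: 180 (x) by 380 mm (y), origin under its centre at bench height. Dark drive housing 120 by 74 mm, top at 92 mm, centred at y -138 mm (the operator's right end); aluminium carriage 124 by 170 mm, top at 62 mm, centred at y +30, carries the tin. Yaw within 0.15 rad; on the other side from the console
- start_top (a point): round metal start button, 25 mm across, in the middle of the drive housing's flat top: point at the centre of its pressing face, 104 mm above the bench when out; z points up, the button is pressed straight down
- key_start (a joint): start button; value is how far it is pressed down, in m: 0 = out, 0.008 = end stop; it counts as pressed from 0.0035. A spring pushes back with 1.2 N at the top and 6 N at the bottom and returns it when let go
- tin: flat bright metal sample tin, 98 by 138 by 24 mm, lying loose on the stage's carriage; origin under its centre. Bystander
- reference: white reference disc in a black round holder, 66 mm across, 14 mm high, on the bench behind the stage; origin under its centre. Bystander
- lens: black camera lens standing upright on the bench behind the console, 54 mm across, 64 mm high; origin under its centre. Bystander

How it is judged (in metres and radians):
On the way, in this order (a step that is already met when the one before it is completed fails the run):
1. the power button is fully in (value of joint key_power above 0.0035 m), for 0.1 s.
2. the left square key (lamps) is fully in (value of joint key_lamps above 0.0035 m), for 0.1 s.
3. the middle square key (camera) is fully in (value of joint key_camera above 0.0035 m), for 0.1 s.
4. the start button on the stage is pressed down (value of joint key_start above 0.0035 m), for 0.02 s.
At the end, for the whole second after the job is handed in: power button, left and middle square keys are each at least 3.5 mm in (of 5), the right square key and the start button are out (within 1.5 mm), and the tin, reference disc and lens rest within 10 mm of where they began (value of joint each of key_power, key_lamps, key_camera above 0.0035 m and value of joint each of key_return, key_start below 0.0015 m and distance of each of tin, reference, lens from where it was at the start of the episode below 0.01 m and linear speed of each of tin, reference, lens below 0.02 m/s); the robot touches nothing.
It fails at once if a control was pressed before the one ahead of it in the order was in ((value of joint key_lamps above 0.002 m and value of joint key_power below 0.0035 m) or (value of joint key_camera above 0.002 m and value of joint key_lamps below 0.0035 m) or (value of joint key_start above 0.002 m and value of joint key_camera below 0.0035 m)).
It fails at once if the right square key was pressed (value of joint key_return above 0.0015 m).
It fails at once if the console or the stage was pushed with more than 20 N: not lightly (contact force between any of the fingers, the arm and console above 20 N or contact force between any of the fingers, the arm and stage above 20 N).
It fails at once if a bystander was moved, lifted or carried more than 10 mm (distance of any of tin, reference, lens from where it was at the start of the episode above 0.01 m).
It also fails if it takes over 51 s, if anything falls off the work surface, if the arm or the gripper's body presses on something with over 40 N, if the wrist force passes 120 N, or if a joint passes its speed limit or range.

## Working session

There is one attempt and no reset: what is moved stays moved. The work goes in short steps, Python scripts to look and compute and a shell command to move; the robot and the scene stay as the last step left them, time stands still between calls to the robot, and variables do not carry over. Pictures are saved under pics/ and viewed, on a budget of 10 in all, crops included, one or two more only if the job needs it, and the job is handed in when it is done.

```bash
mkdir -p pics; python3 - <<'E'
from cell import *
import cv2,numpy as np
for n in("scene","top"):
    im=get_image(n);cv2.imwrite(f"pics/{n}0.png",im[:,:,::-1])
    m=camera_model(n);print(n,np.round(m["mtx"],1).tolist(),np.round(m["T"],3).tolist())
s=read_state();print({k:np.round(v,3).tolist() for k,v in s.items()})
a=cv2.imread("pics/top0.png");cv2.imwrite("pics/top0b.png",cv2.resize(a,(800,600),interpolation=cv2.INTER_CUBIC))
a=cv2.imread("pics/scene0.png");cv2.imwrite("pics/scene0b.png",cv2.resize(a,(800,600),interpolation=cv2.INTER_CUBIC))
E
```

```text
scene [[488.0, 0.0, 251.4], [0.0, 488.0, 189.9], [0.0, 0.0, 1.0]] [[0.747, 0.461, -0.48, 1254.005], [0.665, -0.53, 0.526, -699.551], [-0.012, -0.712, -0.702, 1041.043], [0.0, 0.0, 0.0, 1.0]]
top [[387.4, 0.0, 254.0], [0.0, 387.4, 188.4], [0.0, 0.0, 1.0]] [[0.021, -0.984, 0.175, 394.302], [-1.0, -0.019, 0.013, 4.275], [-0.01, -0.176, -0.984, 1191.37], [0.0, 0.0, 0.0, 1.0]]
{'clock': 0.1, 'qpos': [-1.263, 0.629, 0.038, 1.518, -0.027, 0.996, -0.02], 'qd': [0.0, -0.004, -0.002, -0.001, -0.001, -0.001, -0.0], 'tau': [0.004, -56.454, 1.23, -19.398, 0.011, 0.005, 0.0], 'eef_pos': [237.109, 604.613, 230.495], 'tool_rot': [-3.14, 0.0, 2.768], 'force': [0.355, -0.212, -0.341], 'torque': [0.05, 0.025, -0.004], 'width': 85.448}
```

View pics/top0b.png

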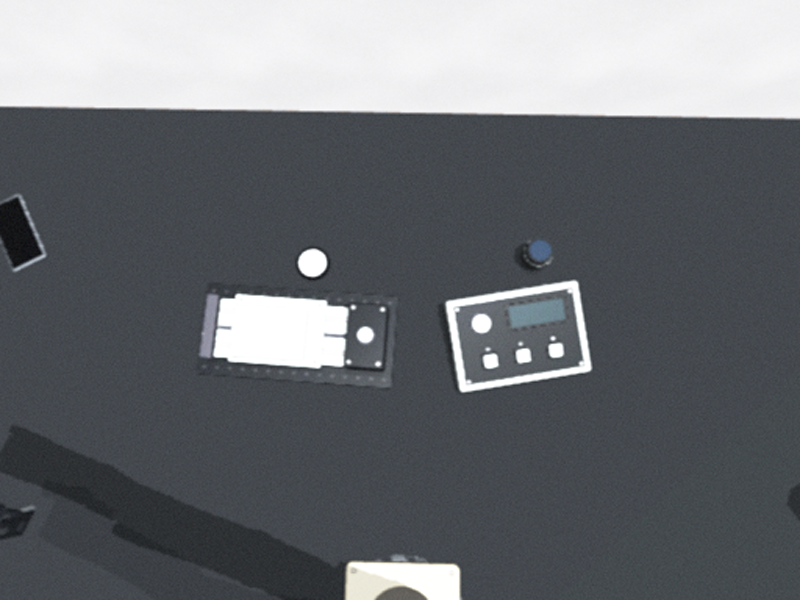

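View pics/scene0b.png

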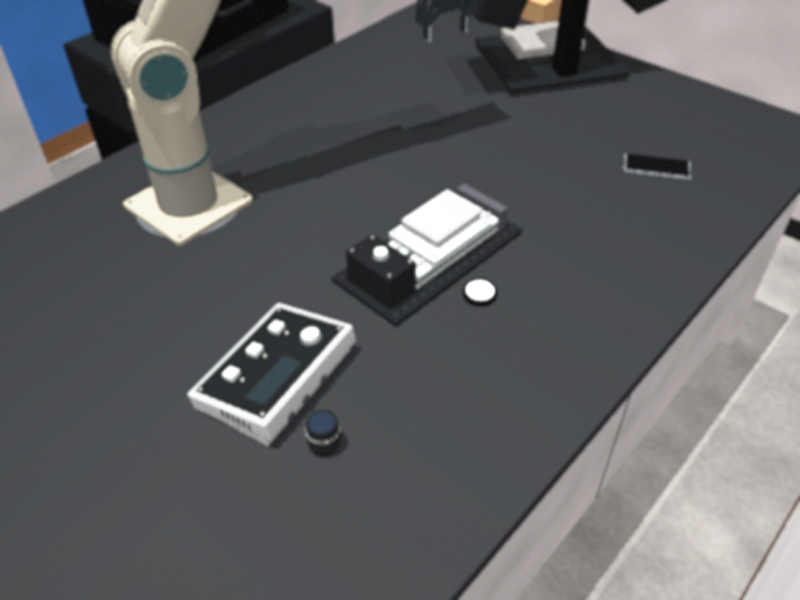

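Top view (800x600): power (481,323), lamps (490,361), camera (523,355), return (556,350), start (365,335). Scene view: power (311,335), lamps (277,327), camera (255,349), return (231,374), start (381,254). Next step: measure the centroids.

```bash
cat > h.py <<'E'
import cv2,numpy as np
from cell import *
def ray(n,u,v):
    m=camera_model(n);T=np.array(m["T"]);d=T[:3,:3]@np.linalg.inv(m["mtx"])@[u,v,1.];return T[:3,3],d/np.linalg.norm(d)
def onz(n,u,v,z):
    o,d=ray(n,u,v);return o+d*(z-o[2])/d[2]
def tri(a,b):
    (o1,d1),(o2,d2)=ray("top",*a),ray("scene",*b)
    s=np.linalg.lstsq(np.c_[d1,-d2],o2-o1,rcond=None)[0];p,q=o1+s[0]*d1,o2+s[1]*d2;return (p+q)/2,np.linalg.norm(p-q)
def blob(im,u,v,r=11,th=120):
    g=cv2.cvtColor(im,cv2.COLOR_BGR2GRAY);_,l,st,c=cv2.connectedComponentsWithStats((g>th).astype(np.uint8))
    k=[i for i in range(1,len(c)) if 15<st[i,4]<400];i=min(k,key=lambda i:np.hypot(*(c[i]-[u,v])))
    # intensity weighted centroid
    x,y,w,hh=st[i,:4];s=g[y-2:y+hh+2,x-2:x+w+2].astype(float)-60;s[s<0]=0;yy,xx=np.mgrid[y-2:y+hh+2,x-2:x+w+2]
    return ((s*xx).sum()/s.sum(),(s*yy).sum()/s.sum()),st[i,2:].tolist()
E
python3 - <<'E'
from h import *
t=cv2.imread("pics/top0.png");s=cv2.imread("pics/scene0.png")
N=dict(power=((481,323),(311,335),73.1),lamps=((490,361),(277,327),60.6),camera=((523,355),(255,349),60.6),ret=((556,350),(231,374),60.6),start=((365,335),(381,254),104))
P={}
for k,(a,b,z) in N.items():
    A,sa=blob(t,*(np.array(a)*.64));B,sb=blob(s,*(np.array(b)*.64));P[k]=onz("top",*A,z)
    p,g=tri(A,B);print(k,np.round(A,1),sa,np.round(B,1),sb,"top@z",P[k].round(1),"scene@z",onz("scene",*B,z).round(1),"tri",p.round(1),round(g,1))
c,sn=np.cos(.175),np.sin(.175)
M=np.array([[36*c-12*sn,68],[-36*c-12*sn,62],[-36*c-12*sn,0],[-36*c-12*sn,-62]]);Q=np.array([P[k][:2] for k in("power","lamps","camera","ret")])
a=M-M.mean(0);b=Q-Q.mean(0);y=np.arctan2((a[:,0]*b[:,1]-a[:,1]*b[:,0]).sum(),(a*b).sum())
R=np.array([[np.cos(y),-np.sin(y)],[np.sin(y),np.cos(y)]]);o=Q.mean(0)-R@M.mean(0)
print("yaw",y,"origin",o,"fit",(M@R.T+o).round(1).tolist(),"res",(M@R.T+o-Q).round(1).tolist())
E
```

```text
power [307.6 206.5] [14, 14, 158] [198.1 213.9] [13, 13, 132] top@z [ 543.3 -137.1   73.1] scene@z [ 545.1 -137.7   73.1] tri [ 543.7 -137.    71.5] 0.7
lamps [313.8 230.5] [11, 10, 92] [176.  208.2] [12, 10, 83] top@z [ 475.  -156.6   60.6] scene@z [ 474.5 -155.7   60.6] tri [ 475.1 -156.3   61.4] 0.3
camera [334.8 226.9] [11, 11, 93] [162.  222.7] [12, 11, 94] top@z [ 486.5 -217.4   60.6] scene@z [ 485.9 -216.4   60.6] tri [ 486.5 -217.1   61.6] 0.4
ret [355.5 223.5] [10, 10, 92] [147.3 238.2] [12, 11, 97] top@z [ 497.8 -277.8   60.6] scene@z [ 498.  -277.6   60.6] tri [ 497.9 -277.7   60.6] 0.4
start [233.5 214. ] [12, 11, 106] [243.6 160.8] [10, 10, 84] top@z [513.5  75.3 104. ] scene@z [516.2  77.4 104. ] tri [514.7  76.6 103.2] 3.3
yaw 0.18742641735594714 origin [ 523.27893972 -210.24085317] fit [[543.4, -137.2], [474.8, -156.3], [486.4, -217.2], [497.9, -278.1]] res [[0.1, -0.1], [-0.2, 0.3], [-0.1, 0.2], [0.2, -0.3]]
```

```bash
cat >> h.py <<'E'
from scipy.spatial.transform import Rotation as Ro
YAW=.1874;C=dict(power=(36,68),lamps=(-36,62),camera=(-36,0))
RP=Ro.from_euler("ZY",[YAW,-.175])
RT=Ro.from_euler("z",YAW)*Ro.from_euler("y",-.175)*Ro.from_euler("z",np.pi/2)*Ro.from_euler("x",np.pi)
def goal(k,h):
    if k=="start":return np.array([514.,76.3,104+h]),Ro.from_euler("z",1.758)*Ro.from_euler("x",np.pi)
    return np.array([523.3,-210.2,55])+RP.apply([*C[k],12+h]),RT
def go(k,h):
    s=read_state();p,R=goal(k,h);R0=Ro.from_euler("xyz",s["tool_rot"])
    print("t",s["clock"],"travel cm",(R0.inv().apply(p-s["eef_pos"])/10).round(2),"ang",np.degrees((R0.inv()*R).as_rotvec()).round(2),"F tool",R0.inv().apply(s["force"]).round(2),"pos",np.round(s["eef_pos"],1),"q",np.round(s["qpos"],2),"w",s["width"])
E
python3 -c "
from h import *
print(goal('power',0)[0],goal('lamps',0)[0],RT.as_euler('xyz'));go('power',80)"
```

```text
[ 543.40803084 -137.17525128   73.08461142] [ 474.86687662 -156.27928881   60.54882551] [2.96659265 0.         1.75819633]
t 0.1 travel cm [-54.42 -58.6    7.96] ang [-9.25 -5.01 57.7 ] F tool [-0.41 -0.07  0.34] pos [237.1 604.6 230.5] q [-1.26  0.63  0.04  1.52 -0.03  1.   -0.02] w 85.44769192221348
```

```bash
python3 -m jog '{"angular":[[0,0,10],[0,0,20],[0,0,30],[0,0,40],[0,0,50]],"travel":[[-4,-4.3,0],[-8,-8.6,0],[-12,-12.9,0],[-16,-17.2,0],[-20,-21.5,0]],"fingers":[1,1,1,1,1]}'; python3 -c "
from h import *
go('power',80)"
```

```text
clock: 0.72
eef_pos: [345.4, 330.1, 231.2]
tool_rot: [3.142, 0.0, 1.889]
force: [0.8, 0.3, 0.7]
width: -0.1
t 0.725 travel cm [-50.39   2.78   7.94] ang [-10.01  -0.66   7.5 ] F tool [ 0.02  0.87 -0.69] pos [345.4 330.1 231.2] q [-1.04  0.4   0.29  1.99 -0.16  0.78 -0.33] w -0.09072666405076496
```

```bash
python3 -m jog '{"angular":[[0,0,2],[0,0,4],[0,0,6],[0,0,7.5],[0,0,7.5]],"travel":[[-6,0.5,0],[-12,1,0],[-18,1.5,0],[-24,2,0],[-30,2.5,0]],"fingers":[1,1,1,1,1]}'; python3 -c "
from h import *
go('power',80)"
```

```text
clock: 1.35
eef_pos: [464.7, 53.9, 231.2]
tool_rot: [3.142, -0.0, 1.764]
force: [1.3, 1.2, -0.0]
width: -0.3
t 1.35 travel cm [-20.26   2.65   7.93] ang [-10.02  -0.04   0.36] F tool [0.87 1.54 0.04] pos [464.7  53.9 231.2] q [-0.44  0.39  0.37  2.01 -0.2   0.77  0.23] w -0.29454902698088253
```

```bash
python3 -m jog '{"angular":[[-2,0,0],[-5,0,0],[-10,0,0.4],[-10,0,0.4],[-10,0,0.4]],"travel":[[-6,0.5,1],[-12,1.5,3],[-18,2.5,6],[-20.26,2.65,7.93],[-20.26,2.65,7.93]],"fingers":[1,1,1,1,1]}'; python3 -c "
from h import *
go('power',80);go('power',15)"; python3 -m jog '{"angular":[[0,0,0],[0,0,0]],"travel":[[0,0,0],[0,0,0]],"fingers":[1,1]}';python3 -c "
from h import *
go('power',15)"
```

```text
clock: 1.98
eef_pos: [528.0, -141.1, 150.2]
tool_rot: [2.97, -0.001, 1.752]
force: [-1.5, 0.1, 0.1]
width: 0.3
t 1.975 travel cm [ 0.1   0.22 -0.13] ang [-0.21  0.   -0.38] F tool [ 0.39 -1.43 -0.35] pos [ 528.  -141.1  150.2] q [ 0.13  0.54  0.18  2.04 -0.41  0.45  0.82] w 0.25235775180266934
t 1.975 travel cm [0.1  0.25 6.37] ang [-0.21  0.   -0.38] F tool [ 0.39 -1.43 -0.35] pos [ 528.  -141.1  150.2] q [ 0.13  0.54  0.18  2.04 -0.41  0.45  0.82] w 0.25235775180266934
clock: 2.22
eef_pos: [529.7, -136.3, 152.7]
tool_rot: [2.966, -0.001, 1.76]
force: [0.0, 0.9, 0.1]
width: -0.1
t 2.225 travel cm [-0.34 -0.08  6.57] ang [ 0.02 -0.07  0.1 ] F tool [ 0.93  0.21 -0.11] pos [ 529.7 -136.3  152.7] q [ 0.12  0.54  0.18  2.04 -0.41  0.45  0.82] w -0.08538411170788174
```

```bash
python3 -m jog '{"angular":[[0,0,0],[0,0,0],[0,0,0],[0,0,0]],"travel":[[0,0,2],[0,0,4],[0,0,5.5],[0,0,5.5]],"fingers":[1,1,1,1]}';python3 -m jog '{"angular":[[0,0,0],[0,0,0],[0,0,0],[0,0,0]],"travel":[[0,0,0],[0,0,0],[0,0,0],[0,0,0]],"fingers":[1,1,1,1]}';python3 -c "
from h import *
go('power',10)"
```

```text
clock: 2.72
eef_pos: [538.3, -135.3, 97.2]
tool_rot: [2.968, -0.002, 1.759]
force: [-0.4, 0.1, 0.4]
width: 0.2
clock: 3.22
eef_pos: [538.7, -136.4, 98.1]
tool_rot: [2.967, -0.0, 1.757]
force: [0.2, -0.3, 0.1]
width: 0.0
t 3.225 travel cm [-0.16  0.    1.54] ang [-0.   -0.01 -0.06] F tool [-0.33  0.17 -0.07] pos [ 538.7 -136.4   98.1] q [ 0.17  0.64  0.11  2.05 -0.46  0.32  0.86] w 0.04099741068580836
```

```bash
python3 -m jog '{"angular":[[0,0,0],[0,0,0],[0,0,0],[0,0,0],[0,0,0]],"travel":[[-0.1,0,0.8],[-0.1,0,1.6],[-0.1,0,2.1],[-0.1,0,2.1],[-0.1,0,2.1]],"fingers":[1,1,1,1,1]}';python3 -c "
from h import *
go('power',0)"
for i in 1; do :; done
python3 -m jog '{"angular":[[0,0,0],[0,0,0],[0,0,0],[0,0,0],[0,0,0]],"travel":[[0,0,0.1],[0,0,0.2],[0,0,0.3],[0,0,0.4],[0,0,0.4]],"fingers":[1,1,1,1,1]}';python3 -c "
from h import *
go('power',0)"
```

```text
clock: 3.85
eef_pos: [542.4, -136.7, 77.1]
tool_rot: [2.967, -0.001, 1.757]
force: [-0.3, 0.1, 0.3]
width: -0.0
t 3.85 travel cm [-0.07  0.02  0.41] ang [-0.03 -0.03 -0.06] F tool [ 0.11 -0.22 -0.31] pos [ 542.4 -136.7   77.1] q [ 0.18  0.68  0.09  2.05 -0.48  0.28  0.88] w -0.01445915404289499
clock: 4.47
eef_pos: [543.1, -136.5, 73.2]
tool_rot: [2.967, -0.001, 1.757]
force: [-0.8, 0.5, -0.1]
width: 0.5
t 4.475 travel cm [-0.07  0.02  0.01] ang [-0.03 -0.03 -0.06] F tool [ 0.63 -0.72 -0.06] pos [ 543.1 -136.5   73.2] q [ 0.19  0.69  0.08  2.05 -0.48  0.27  0.89] w 0.45684180839266636
```

Nominally at the face, with no contact yet. I'll press in 1 mm steps and read the force.

```bash
python3 -m jog '{"angular":[[0,0,0],[0,0,0],[0,0,0],[0,0,0]],"travel":[[0,0,0.1],[0,0,0.2],[0,0,0.2],[0,0,0.2]],"fingers":[1,1,1,1]}';python3 -c "
from h import *
go('power',0)"
python3 -m jog '{"angular":[[0,0,0],[0,0,0],[0,0,0],[0,0,0]],"travel":[[0,0,0.1],[0,0,0.2],[0,0,0.2],[0,0,0.2]],"fingers":[1,1,1,1]}';python3 -c "
from h import *
go('power',0)"
```

```text
clock: 4.97
eef_pos: [543.4, -136.4, 71.2]
tool_rot: [2.967, -0.001, 1.757]
force: [-0.5, 0.0, -0.7]
width: -0.0
t 4.975 travel cm [-0.07  0.02 -0.19] ang [-0.03 -0.03 -0.06] F tool [ 0.1  -0.65  0.58] pos [ 543.4 -136.4   71.2] q [ 0.19  0.69  0.08  2.05 -0.49  0.27  0.89] w -0.025346289487320362
clock: 5.48
eef_pos: [543.8, -136.4, 69.2]
tool_rot: [2.967, -0.001, 1.757]
force: [-0.4, 0.6, 0.1]
width: -0.3
t 5.475 travel cm [-0.07  0.02 -0.4 ] ang [-0.03 -0.03 -0.05] F tool [ 0.65 -0.23 -0.1 ] pos [ 543.8 -136.4   69.2] q [ 0.19  0.7   0.08  2.05 -0.49  0.27  0.9 ] w -0.34115986084443767
```

```bash
python3 -m jog '{"angular":[[0,0,0],[0,0,0]],"travel":[[0,0,0.1],[0,0,0.1]],"fingers":[1,1]}';python3 -c "
from h import *
go('power',0)"
python3 -m jog '{"angular":[[0,0,0],[0,0,0]],"travel":[[0,0,0.1],[0,0,0.1]],"fingers":[1,1]}';python3 -c "
from h import *
go('power',0)
im=get_image('scene');cv2.imwrite('pics/s1.png',cv2.resize(im[140:300,100:313,::-1],(800,600),interpolation=cv2.INTER_CUBIC))"
```

```text
clock: 5.72
eef_pos: [544.0, -136.4, 68.4]
tool_rot: [2.967, -0.001, 1.757]
force: [-0.6, 0.1, 4.8]
width: -0.1
t 5.725 travel cm [-0.07  0.01 -0.47] ang [-0.02 -0.03 -0.06] F tool [ 0.19  0.3  -4.82] pos [ 544.  -136.4   68.4] q [ 0.19  0.7   0.08  2.05 -0.49  0.26  0.9 ] w -0.12525034313532896
clock: 5.98
eef_pos: [544.1, -136.4, 67.5]
tool_rot: [2.967, -0.001, 1.757]
force: [-2.8, -0.1, 5.5]
width: -0.2
t 5.975 travel cm [-0.07  0.02 -0.57] ang [-0.02 -0.03 -0.06] F tool [ 0.44 -1.82 -5.89] pos [ 544.1 -136.4   67.5] q [ 0.19  0.7   0.08  2.05 -0.49  0.26  0.9 ] w -0.16371571184148964
```

View pics/s1.png

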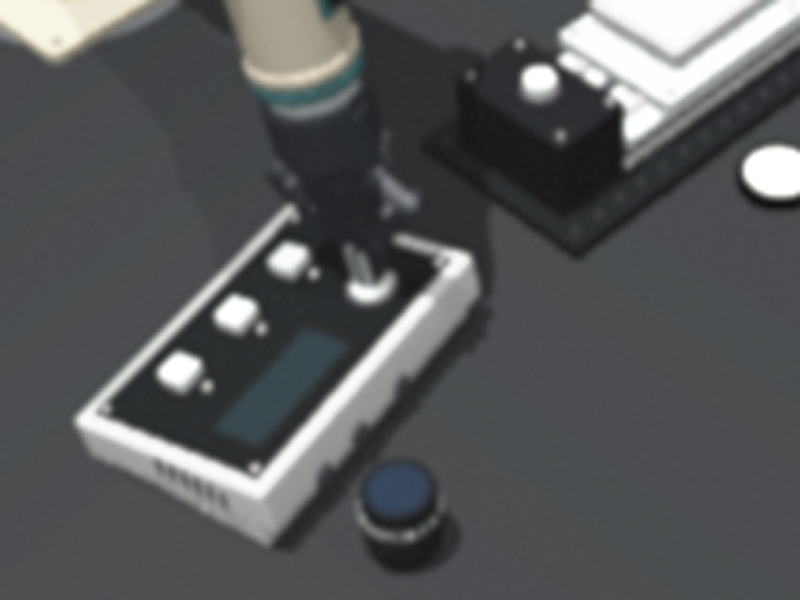

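```bash
python3 -m jog '{"angular":[[0,0,0],[0,0,0],[0,0,0]],"travel":[[0,0,0],[0,0,0.05],[0,0,0.05]],"fingers":[1,1,1]}';python3 -c "
from h import *
go('power',0)"
python3 -m jog '{"angular":[[0,0,0],[0,0,0]],"travel":[[0,0,0.05],[0,0,0.05]],"fingers":[1,1]}';python3 -c "
from h import *
go('power',0)"
```

```text
clock: 6.4
eef_pos: [544.2, -136.3, 67.1]
tool_rot: [2.967, -0.001, 1.757]
force: [-1.4, -0.9, 5.2]
width: -0.1
t 6.4 travel cm [-0.07  0.02 -0.61] ang [-0.01 -0.03 -0.06] F tool [-0.61 -0.66 -5.37] pos [ 544.2 -136.3   67.1] q [ 0.19  0.7   0.08  2.05 -0.5   0.26  0.9 ] w -0.05507138794986604
clock: 6.65
eef_pos: [544.2, -136.3, 66.7]
tool_rot: [2.967, -0.001, 1.757]
force: [-2.6, 0.9, 7.8]
width: -0.2
t 6.65 travel cm [-0.07  0.01 -0.65] ang [-0.01 -0.03 -0.06] F tool [ 1.38 -1.03 -8.07] pos [ 544.2 -136.3   66.7] q [ 0.19  0.7   0.08  2.05 -0.5   0.26  0.9 ] w -0.18583842818747962
```

Force is rising at the collar rate (about 8 N at 6.5 mm), so the power button is at the end of its stroke. Retract and look.

```bash
python3 -m jog '{"angular":[[0,0,0],[0,0,0],[0,0,0],[0,0,0]],"travel":[[0,0,-1],[0,0,-3],[0,0,-4],[0,0,-4]],"fingers":[1,1,1,1]}' >/dev/null;python3 -c "
from h import *
go('lamps',25)"
```

```text
t 7.15 travel cm [-0.66 -7.23  0.87] ang [ 0.04  0.02 -0.04] F tool [-0.33 -0.03 -0.12] pos [ 537.8 -137.7  106.4] q [ 0.15  0.63  0.14  2.05 -0.47  0.35  0.88] w 0.258779197719276
```

```bash
python3 -m jog '{"angular":[[0,0,0],[0,0,0],[0,0,0],[0,0,0],[0,0,0]],"travel":[[-0.3,-2.5,0],[-0.6,-5,0],[-0.6,-7.2,0.4],[-0.6,-7.2,0.8],[-0.6,-7.2,0.8]],"fingers":[1,1,1,1,1]}' >/dev/null; python3 -m jog '{"angular":[[0,0,0],[0,0,0],[0,0,0]],"travel":[[0,0,0],[0,0,0],[0,0,0]],"fingers":[1,1,1]}' >/dev/null;python3 -c "
from h import *
go('lamps',0)
im=get_image('scene');cv2.imwrite('pics/s2.png',cv2.resize(im[140:300,100:313,::-1],(800,600),interpolation=cv2.INTER_CUBIC))"
```

```text
t 8.15 travel cm [-0.08 -0.01  2.53] ang [-0.01 -0.02 -0.05] F tool [ 0.6  -0.74  0.37] pos [ 470.5 -156.4   85.4] q [ 0.23  0.62  0.14  2.21 -0.81  0.23  1.3 ] w -0.01686008730615068
```

View pics/s2.png

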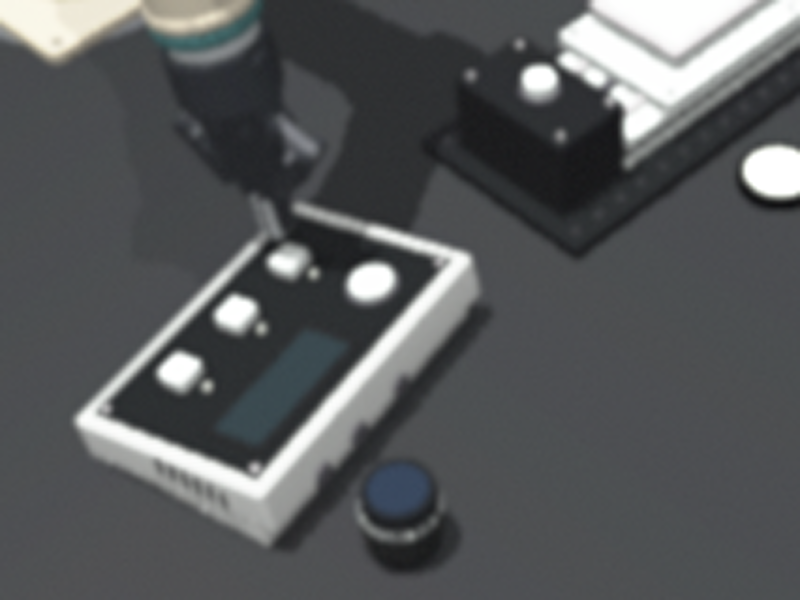

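The fingertips stand over the lamps key (285,260). The power button is now at (370,284), about 1.8 px lower than before, which fits 5 mm in. Press lamps.

```bash
python3 -m jog '{"angular":[[0,0,0],[0,0,0],[0,0,0],[0,0,0],[0,0,0]],"travel":[[-0.05,0,0.8],[-0.05,0,1.6],[-0.05,0,2.2],[-0.05,0,2.3],[-0.05,0,2.3]],"fingers":[1,1,1,1,1]}' >/dev/null;python3 -c "
from h import *
go('lamps',0)"
python3 -m jog '{"angular":[[0,0,0],[0,0,0],[0,0,0],[0,0,0],[0,0,0]],"travel":[[0,0,0.15],[0,0,0.3],[0,0,0.45],[0,0,0.6],[0,0,0.6]],"fingers":[1,1,1,1,1]}' >/dev/null;python3 -c "
from h import *
go('lamps',0)"
python3 -m jog '{"angular":[[0,0,0],[0,0,0]],"travel":[[0,0,0.1],[0,0,0.1]],"fingers":[1,1]}' >/dev/null;python3 -c "
from h import *
go('lamps',0)"
```

```text
t 8.825 travel cm [-0.03  0.02  0.23] ang [-0.02 -0.03 -0.05] F tool [-0.45 -0.08 -0.17] pos [ 474.3 -156.1   62.8] q [ 0.19  0.68  0.19  2.21 -1.1   0.23  1.59] w 0.07612783840610676
t 9.45 travel cm [ 0.05 -0.1  -0.25] ang [-0.2  -0.13 -0.07] F tool [ 0.1  -0.35 -0.22] pos [ 476.4 -156.5   58.3] q [ 0.19  0.69  0.19  2.2  -1.1   0.23  1.59] w -0.17842534949316666
t 9.7 travel cm [ 0.07 -0.14 -0.32] ang [-0.21 -0.14 -0.06] F tool [ 0.18  0.3  -0.53] pos [ 476.8 -156.6   57.7] q [ 0.19  0.69  0.19  2.2  -1.1   0.23  1.59] w -0.036631131970203026
```

Joints 5 and 6 have reached their limits (-1.1 and 0.23) in this tilted pose. I'll back off, set the tool upright, and finish lamps and camera with a vertical press.

```bash
python3 -m jog '{"angular":[[0,0,0],[0,0,0],[5,0,0],[10,0,0],[10,0,0]],"travel":[[0,0,-1.5],[0,0,-3],[0,0,-4],[0,0,-4],[0,0,-4]],"fingers":[1,1,1,1,1]}' ; python3 -m jog '{"angular":[[0,0,0],[0,0,0],[0,0,0]],"travel":[[0,0,0],[0,0,0],[0,0,0]],"fingers":[1,1,1]}' >/dev/null
sed -i 's/return np.array(\[523.3,-210.2,55\])+RP.apply(\[\*C\[k\],12+h\]),RT/return np.array([523.3,-210.2,55])+RP.apply([*C[k],12])+Ro.from_euler("z",YAW).apply([-3,0,h]),Ro.from_euler("z",1.758)*Ro.from_euler("x",np.pi)/' h.py
python3 -c "
from h import *
go('lamps',0)"
```

```text
clock: 10.32
eef_pos: [472.3, -157.2, 96.8]
tool_rot: [-3.14, -0.001, 1.762]
force: [0.1, -0.4, 0.3]
width: 0.4
t 10.7 travel cm [0.09 0.28 3.67] ang [-0.16 -0.19 -0.12] F tool [ 0.61 -0.43 -0.24] pos [ 469.5 -158.4   97.2] q [-0.13  0.72  0.62  2.07 -0.75  0.6   1.21] w -0.007057894852584826
```

```bash
python3 -m jog '{"angular":[[0,0,0],[0,0,0],[0,0,0],[0,0,0],[0,0,0]],"travel":[[0.1,0.2,1],[0.1,0.25,2],[0.1,0.25,3],[0.1,0.25,3.6],[0.1,0.25,3.6]],"fingers":[1,1,1,1,1]}' >/dev/null;python3 -c "
from h import *
go('lamps',0)"
for k in 1; do python3 -m jog '{"angular":[[0,0,0],[0,0,0],[0,0,0],[0,0,0]],"travel":[[0,0,0.15],[0,0,0.3],[0,0,0.4],[0,0,0.4]],"fingers":[1,1,1,1]}' >/dev/null; done;python3 -c "
from h import *
go('lamps',0)"
python3 -m jog '{"angular":[[0,0,0],[0,0,0]],"travel":[[0,0,0.1],[0,0,0.1]],"fingers":[1,1]}' >/dev/null;python3 -c "
from h import *
go('lamps',0)"
```

```text
t 11.325 travel cm [-0.04  0.   -0.  ] ang [-0.25 -0.18 -0.04] F tool [-0.39  0.09 -0.34] pos [ 471.8 -156.4   60.5] q [-0.09  0.77  0.55  2.08 -0.82  0.52  1.26] w 0.36099165444696174
t 11.825 travel cm [-0.02 -0.06 -0.32] ang [-0.15 -0.14 -0.02] F tool [-0.09  0.36 -1.45] pos [ 472.5 -156.5   57.3] q [-0.08  0.78  0.54  2.08 -0.83  0.51  1.27] w -0.017271507885086697
t 12.075 travel cm [-0.02 -0.08 -0.42] ang [-0.15 -0.14 -0.02] F tool [-1.35  0.83 -5.1 ] pos [ 472.6 -156.5   56.3] q [-0.08  0.78  0.54  2.08 -0.83  0.51  1.27] w 0.2635904828223907
```

```bash
python3 -m jog '{"angular":[[0,0,0],[0,0,0],[0,0,0]],"travel":[[0,0,0.05],[0,0,0.1],[0,0,0.1]],"fingers":[1,1,1]}' >/dev/null;python3 -c "
from h import *
go('lamps',0)"
python3 -m jog '{"angular":[[0,0,0],[0,0,0],[0,0,0]],"travel":[[0,0,0.05],[0,0,0.05],[0,0,0.05]],"fingers":[1,1,1]}' >/dev/null;python3 -c "
from h import *
go('lamps',0)"
```

```text
t 12.45 travel cm [-0.02 -0.09 -0.51] ang [-0.13 -0.14 -0.02] F tool [ 0.57  1.35 -6.59] pos [ 472.7 -156.4   55.4] q [-0.08  0.78  0.53  2.08 -0.83  0.51  1.27] w -0.2613675714758162
t 12.825 travel cm [-0.02 -0.1  -0.55] ang [-0.11 -0.14 -0.02] F tool [ 1.05  1.77 -6.59] pos [ 472.9 -156.5   55. ] q [-0.08  0.78  0.53  2.08 -0.83  0.51  1.27] w -0.07254478297586246
```

Steady 6.6 N, above the 4 N collar onset: lamps is in. On to camera.

```bash
python3 -m jog '{"angular":[[0,0,0],[0,0,0],[0,0,0],[0,0,0],[0,0,0]],"travel":[[0,0,-2],[0,0,-4],[-3,0,-4],[-6.2,0,-4],[-6.2,0.1,-4]],"fingers":[1,1,1,1,1]}'; python3 -m jog '{"angular":[[0,0,0],[0,0,0],[0,0,0]],"travel":[[0,0,0],[0,0,0],[0,0,0]],"fingers":[1,1,1]}' >/dev/null
python3 -c "
from h import *
go('camera',0)
im=get_image('scene');cv2.imwrite('pics/s3.png',cv2.resize(im[140:300,100:313,::-1],(800,600),interpolation=cv2.INTER_CUBIC))"
```

```text
clock: 13.45
eef_pos: [484.3, -220.3, 94.4]
tool_rot: [-3.138, -0.0, 1.754]
force: [0.3, -0.3, 0.1]
width: 0.1
t 13.825 travel cm [-0.13 -0.14  3.38] ang [-0.21 -0.19  0.04] F tool [-0.26 -0.54  0.46] pos [ 484.7 -216.3   94.3] q [-0.03  0.76  0.63  1.98 -0.73  0.65  1.26] w 0.04270745364114973
```

View pics/s3.png

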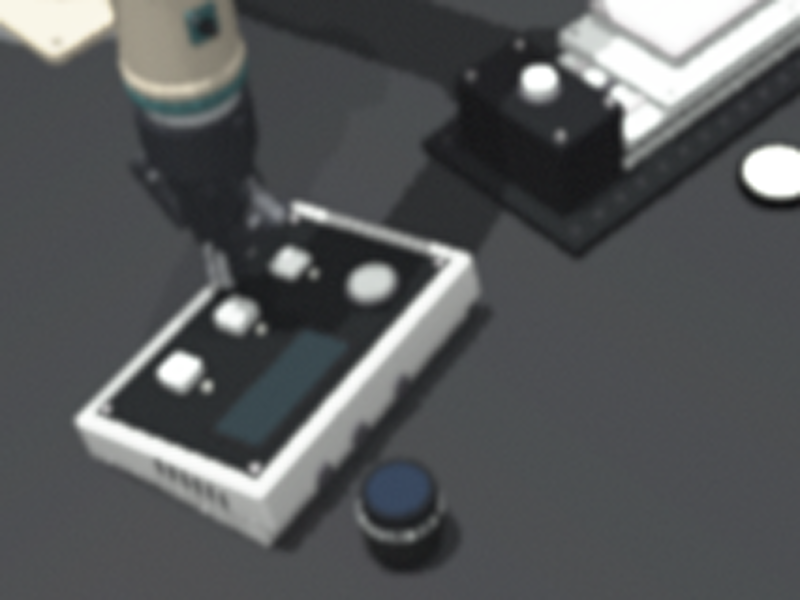

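The lamps key (290,263) is visibly flatter than the camera and right keys, and the fingertips are above camera (237,313). Press camera.

```bash
python3 -m jog '{"angular":[[0,0,0],[0,0,0],[0,0,0],[0,0,0],[0,0,0]],"travel":[[-0.1,-0.1,1],[-0.1,-0.15,2],[-0.1,-0.15,2.9],[-0.1,-0.15,3.4],[-0.1,-0.15,3.4]],"fingers":[1,1,1,1,1]}' >/dev/null;python3 -c "
from h import *
go('camera',0)"
python3 -m jog '{"angular":[[0,0,0],[0,0,0],[0,0,0],[0,0,0]],"travel":[[0,0,0.15],[0,0,0.3],[0,0,0.4],[0,0,0.4]],"fingers":[1,1,1,1]}' >/dev/null;python3 -c "
from h import *
go('camera',0)"
python3 -m jog '{"angular":[[0,0,0],[0,0,0],[0,0,0]],"travel":[[0,0,0.05],[0,0,0.1],[0,0,0.1]],"fingers":[1,1,1]}' >/dev/null;python3 -c "
from h import *
go('camera',0)"
```

```text
t 14.5 travel cm [ 0.06  0.03 -0.05] ang [-0.22 -0.17 -0.03] F tool [-0.01  0.7  -0.76] pos [ 483.3 -218.4   60.1] q [ 0.01  0.8   0.56  1.99 -0.78  0.58  1.31] w -0.0026588334280203563
t 15.0 travel cm [ 0.1  -0.02 -0.39] ang [-0.14 -0.12 -0.02] F tool [-0.3   1.99 -2.16] pos [ 483.9 -218.6   56.7] q [ 0.02  0.81  0.56  1.99 -0.79  0.57  1.32] w 0.0551090831841257
t 15.375 travel cm [ 0.09 -0.04 -0.48] ang [-0.13 -0.12 -0.02] F tool [-0.57  2.65 -5.69] pos [ 484.  -218.6   55.8] q [ 0.02  0.81  0.56  1.99 -0.79  0.57  1.32] w -0.0010306194408168346
```

```bash
python3 -m jog '{"angular":[[0,0,0],[0,0,0],[0,0,0]],"travel":[[0,0,0.05],[0,0,0.1],[0,0,0.1]],"fingers":[1,1,1]}' >/dev/null;python3 -c "
from h import *
go('camera',0)"
python3 -m jog '{"angular":[[0,0,0],[0,0,0],[0,0,0],[0,0,0],[0,0,0]],"travel":[[0,0,-2],[0,0,-5],[0,0,-9],[0,0,-9],[0,0,-9]],"fingers":[1,1,1,1,1]}' >/dev/null
python3 -c "
from h import *
go('start',80)
im=get_image('scene');cv2.imwrite('pics/s4.png',cv2.resize(im[140:300,100:313,::-1],(800,600),interpolation=cv2.INTER_CUBIC))"
```

```text
t 15.75 travel cm [ 0.1  -0.05 -0.56] ang [-0.11 -0.12 -0.02] F tool [ 0.26  1.36 -6.54] pos [ 484.1 -218.6   55. ] q [ 0.02  0.81  0.55  1.99 -0.79  0.57  1.32] w 0.021398796948264794
t 16.375 travel cm [28.34  8.5  -3.96] ang [-0.26 -0.23 -0.01] F tool [-0.05 -0.44  0.41] pos [ 483.  -217.9  143.7] q [-0.07  0.69  0.71  1.95 -0.65  0.75  1.2 ] w -0.04871883739053244
```

View pics/s4.png

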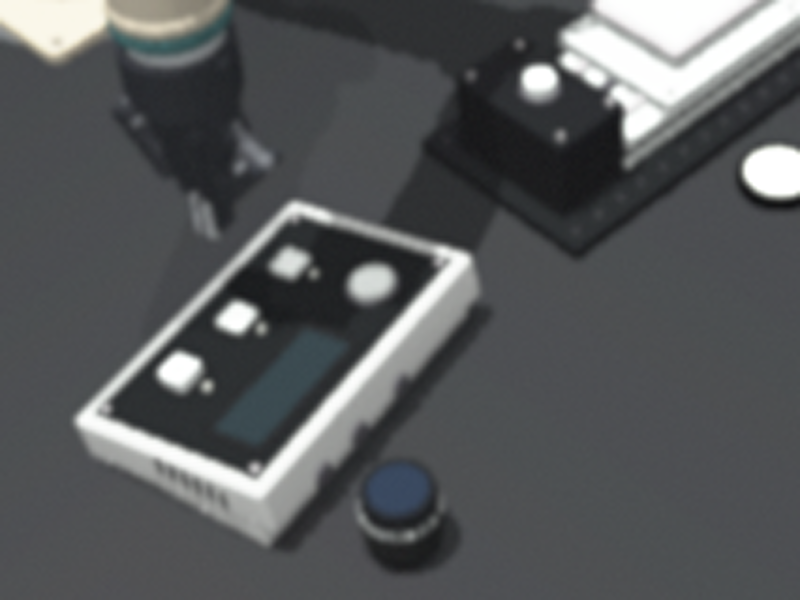

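The camera key (237,317) is now as flat as lamps, and the right key (180,371) still stands out. Move to start.

```bash
python3 -m jog '{"angular":[[0,0,0],[0,0,0],[0,0,0],[0,0,0],[0,0,0]],"travel":[[2,0.5,-4],[8,2,-4],[14,4,-4],[20,6,-4],[25,7.5,-4]],"fingers":[1,1,1,1,1]}' >/dev/null; python3 -m jog '{"angular":[[0,0,0],[0,0,0],[0,0,0],[0,0,0],[0,0,0]],"travel":[[1.5,0.4,0],[3.3,1,0],[3.3,1,0],[3.3,1,0],[3.3,1,0]],"fingers":[1,1,1,1,1]}' 
python3 -c "
from h import *
go('start',0)"
```

```text
clock: 17.68
eef_pos: [514.9, 73.6, 185.1]
tool_rot: [-3.138, -0.002, 1.755]
force: [0.4, 0.9, 0.1]
width: 0.2
t 17.675 travel cm [ 0.26 -0.01  8.11] ang [-0.18 -0.13 -0.17] F tool [ 0.81  0.53 -0.07] pos [514.9  73.6 185.1] q [-0.72  0.64  0.82  1.94 -0.63  0.84  0.63] w 0.24149917325633272
```

```bash
python3 -m jog '{"angular":[[0,0,0],[0,0,0],[0,0,0],[0,0,0],[0,0,0]],"travel":[[0.2,0,3],[0.2,0,5.5],[0.2,0,7],[0.2,0,7.6],[0.2,0,7.6]],"fingers":[1,1,1,1,1]}' >/dev/null;python3 -c "
from h import *
go('start',0)"
python3 -m jog '{"angular":[[0,0,0],[0,0,0],[0,0,0],[0,0,0],[0,0,0]],"travel":[[0,0,0.2],[0,0,0.4],[0,0,0.6],[0,0,0.8],[0,0,0.8]],"fingers":[1,1,1,1,1]}' >/dev/null;python3 -c "
from h import *
go('start',0)"
python3 -m jog '{"angular":[[0,0,0],[0,0,0]],"travel":[[0,0,0.1],[0,0,0.1]],"fingers":[1,1]}' >/dev/null;python3 -c "
from h import *
go('start',0)"
```

```text
t 18.3 travel cm [-0.06 -0.05  0.51] ang [-0.18 -0.14 -0.05] F tool [ 1.    0.76 -0.24] pos [514.4  76.9 109.1] q [-0.64  0.74  0.7   2.   -0.76  0.69  0.73] w -0.19191953986177493
t 18.925 travel cm [-0.1  -0.06 -0.3 ] ang [-0.16 -0.16 -0.02] F tool [ 0.22  0.18 -3.4 ] pos [514.4  77.4 101. ] q [-0.63  0.75  0.68  2.   -0.77  0.67  0.75] w -0.17856006850737005
t 19.175 travel cm [-0.1  -0.06 -0.39] ang [-0.16 -0.16 -0.02] F tool [-0.18  0.06 -3.48] pos [514.4  77.4 100.1] q [-0.63  0.75  0.68  2.   -0.78  0.67  0.75] w -0.08493172904051713
```

```bash
python3 -m jog '{"angular":[[0,0,0],[0,0,0],[0,0,0],[0,0,0]],"travel":[[0,0,0.1],[0,0,0.2],[0,0,0.2],[0,0,0.2]],"fingers":[1,1,1,1]}' >/dev/null;python3 -c "
from h import *
go('start',0)"
python3 -m jog '{"angular":[[0,0,0],[0,0,0],[0,0,0],[0,0,0],[0,0,0]],"travel":[[0,0,-1],[0,0,-4],[0,0,-9],[0,0,-12],[0,0,-12]],"fingers":[1,1,1,1,1]}'
python3 -m jog '{"angular":[[0,0,0],[0,0,0],[0,0,0],[0,0,0],[0,0,0]],"travel":[[0,0,0],[0,0,0],[0,0,0],[0,0,0],[0,0,0]],"fingers":[1,1,1,1,1]}'
python3 -c "
from h import *
im=get_image('scene')[:,:,::-1];cv2.imwrite('pics/s5.png',cv2.resize(im[80:320,80:400],(800,600),interpolation=cv2.INTER_CUBIC));a=cv2.imread('pics/scene0.png')
im=im.copy()
for n,u in dict(power=(198,214),lamps=(176,208),camera=(162,223),ret=(147.3,238.2),start=(243.6,160.8)).items():print(n,np.round(blob(a,*u)[0],1),np.round(blob(im,*u)[0],1))"
```

```text
t 19.675 travel cm [-0.1  -0.06 -0.6 ] ang [-0.16 -0.16 -0.02] F tool [ 1.7   0.4  -4.65] pos [514.4  77.4  98. ] q [-0.63  0.76  0.68  2.01 -0.78  0.66  0.75] w 0.36340383892253847
clock: 20.3
eef_pos: [515.3, 76.7, 219.9]
tool_rot: [-3.141, -0.002, 1.757]
force: [-1.0, 1.0, -0.1]
width: -0.2
clock: 20.92
eef_pos: [514.5, 77.0, 217.7]
tool_rot: [-3.138, -0.003, 1.758]
force: [0.5, 0.8, -0.5]
width: -0.1
power [198.1 213.9] [198.4 214.8]
lamps [176.  208.2] [176.8 209.5]
camera [162.  222.7] [162.7 224. ]
ret [147.3 238.2] [147.3 238.2]
start [243.6 160.8] [243.6 160.9]
```

View pics/s5.png

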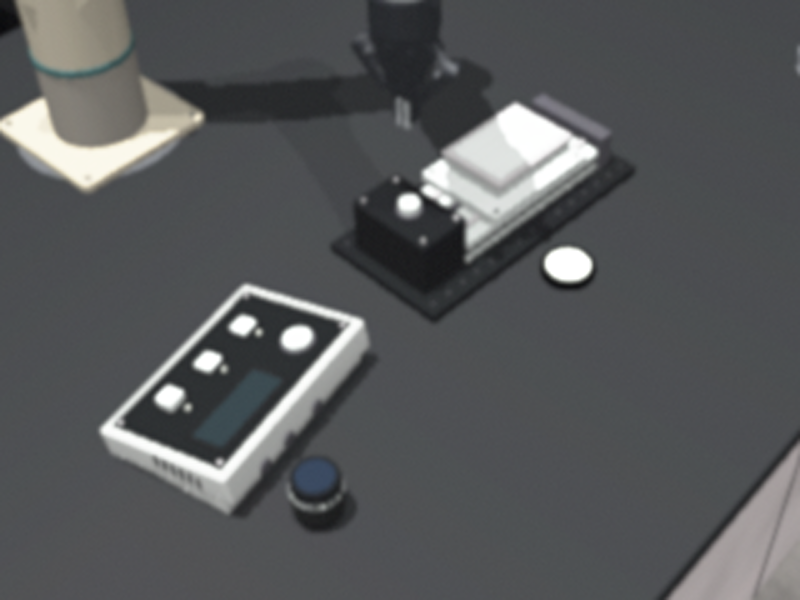

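All three buttons were pressed past the collar onset (power about 8 N, keys about 6.5 N). Their blobs shifted 0.9–1.5 px the right way. The right key and start are unchanged, and the arm is clear. Hand in.

```bash
python3 -c "
from cell import *
finish_job()"
```

```text
the job is handed in; nothing more can be done
```

I pressed power, lamps, camera and start in that order and handed the job in at about 21 s of the 51 s allowed. The hand-in gives no verdict, so the results below are from my own readings.

- **Power, lamps and camera:** the highest forces I read were about 8 N on power and 6.6 N on each key. All are above the 4 N at which the end-of-stroke collar starts to give, and well under the 20 N limit. In the last picture all three sit lower than at the start.
- **Start button:** pressed about 6 mm by tool position, at 4.65 N, then released. It is back within 0.1 px of where it began.
- **Right key:** unchanged in the picture.
- **Tin, disc and lens:** they look unmoved, but I judged this by eye and did not measure it. Nothing was gripped, and the arm ended clear of everything, with its tip 218 mm above the bench.

**What did not go to plan:**
- **Joint limits:** on the first lamps press, tilted to match the panel, joints 5 and 6 ran into their range limits. I backed off and did the other presses with the tool upright.
- **Power check:** the power button moved less in the picture (0.9 px) than the keys (about 1.5 px). I therefore relied on the force reading to conclude it is fully in.

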